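Nudge a pellet into its sample recess and close the retaining slide

ROBOT

A 6-joint arm with a two-finger parallel gripper is mounted at the origin on a cart in front of the work surface, level with it; the furniture and walls round the work are solid. World frame = base frame: x ahead of the robot, y to its left, z up, the work surface at z = 0. Lengths are in mm, angles in degrees, forces in N, time in s.
With the tool pointing down it reaches from about 400 to 825 mm from the base axis. Payload 7 kg.
Tool frame: the origin (TCP) lies at the very end of the fingers, on their centre line; the grasp point (between the pads) lies 19 mm behind it (pinch_z is the distance from the TCP to the grasp point, in mm); z points along the fingers, y is the line along which they close (so a half turn about z gives the same grasp; the last joint's range is limited). The gripper opens to 85 mm and grips with 20 to 120 N. Pads are 22 mm wide; open, the fingers measure 114 mm over their backs; the gripper's body (76 mm by 85 mm) begins 54 mm behind the grasp point. The pads swing forward as they close: fully open they stand 13 mm farther back than shut.
Start: joints at [90.247, 20.546, 0.682, 0, -70.136, -16.507], TCP at [189.013, 647.973, 231.302] pointing down, gripper open.
Joint ranges: [-176.03, 176.03], [-82.01, 121.73], [-58.28, 71.71], [-173.87, 95.51], [-174.79, -0.11], [-173.66, 173.66]. Speed limits (degrees/s): [136.94, 136.94, 172.46, 180, 180, 180].

INTERFACE

Orientations are given as a 3x3 rotation matrix whose columns are the frame's x, y, z axes.
In Python, from bench import state, grab_frame, camera_info, hand_in, pinch_z gives the robot as it stands.
- The arm moves only by the tool move_arm, never from a script. Its argument "series" is a list of rows, each an object of numbers: "tx", "ty", "tz": the shift along the tool's x, y, z in cm; "ax", "ay", "az": the turn, a rotation vector about the tool's x, y, z in rad; "gripper": the opening, from 0 (shut) to 1 (fully open). In form: [{"tx": .., "ty": .., "tz": .., "ax": .., "ay": .., "az": .., "gripper": ..}, ...]. A call has 1 to 10 rows; each row is the pose to reach, as a shift and turn from the pose commanded when the call began, along the tool's axes at that moment; what a row does not reach only later rows make up. A row lasts 1/12 s, in which the tool goes at most 41.7 mm and 7.16 degrees, less where a joint would pass 70% of its speed; a pose out of reach is approached as far as the arm can. A call with a gripper value outside its range is refused whole. The fingers move at their own pace and stop on an object; the grip force is fixed at half the most. Time passes only in rows, so rows that repeat a pose let the fingers close. It gives the time, the measured TCP pose, the force, the opening and the grip force at its end, in the units of the state.
- state(): the state, without advancing time (a new reading comes with each control period).
- grab_frame(name): name is "side" or "top"; returns (picture, depth): 400x640x3 uint8, red, green, blue; 400x640 float32, mm along the optical axis (not along the pixel's ray), 0 where there is no reading.
- camera_info(name): a dict with "intrinsics" (3x3 intrinsics, pixels), "position" and "orientation" of the camera in the world. Camera axes: x right, y up, looking along -z (the intrinsics and any distortion apply to the point x, -y, -z); pixel columns grow to the right and rows downward; lengths in mm; the calibration is good to about 2 mm. A picture is of the moment at which its call begins. camera_info takes no time and is no camera call.
- hand_in(): hands the job in; it is judged then, once.
The state is a dict: "time_s": time; "joint_pos": joint angles; "joint_vel": joint speeds; "tau": joint torques, N m; "eef_pos": TCP position; "tool_rot": TCP orientation; "ft_force": force on the tool from outside, world axes, zero at the start; "wrist_torque": the same for the moment, N m; "opening": finger opening in mm; "grasp_force": force on a finger pad.
Only numpy, scipy, OpenCV 4.12 (cv2) and the standard library are available. Lean on these libraries where they do the work, as an engineer would, in place of code of your own. Each camera call takes 0.05 s, during which the arm holds its last target. There are 200 camera calls.

TASK

With the fingertips only, push the round pellet across the deck of the loading block until it drops into the round recess and lies flat in it, then push the tab of the retaining slide until the slide is fully closed over the pellet. Do not lift or carry the pellet, and leave the filters and the vial standing where they are.

Things in the scene. Friction and masses are not known exactly. Their poses are not given: they have to be found in the camera images.
- puck_center (a point): centre of the loose pellet: a flat disc 40 mm in diameter and 9 mm thick, dark steel ring with a grey face, about 60 g, lying on the deck of the block; z axis upright. It lies flat in the recess when this point is about 5.5 mm below the deck
- recess (a point): centre of the mouth of the round recess, at deck height, 24 mm above the table; recess 46 mm in diameter, 10 mm deep with a black floor, so that the pellet sinks 1 mm below the deck. x axis: along the block, from the free end of the deck, where the pellet starts, towards the end with the slide; y axis: across; z up
- tab (a point): centre of the upright tab of the dark steel slide plate: tab 4 mm thick, 36 mm wide, top 11 mm above this point and 24.5 mm above the deck. Plate 60 x 52 mm, top 4.5 mm above the deck, reaching 20 mm from the tab towards the recess and 40 mm behind the tab. Axes as the recess; to close, push the tab in the -x direction. It stays where it is left
- slide (a joint): travel of the retaining slide in m: 0 fully open (recess free), 0.045 fully closed against its stop over the recess; starts at 0 to 0.006; about 1 N of friction
- filter_a: bystander: small white syringe filter with a blue rim, 27 mm across, 19 mm high, standing on the table; origin under its centre
- filter_b: bystander: small white syringe filter with a red rim, 27 mm across, 19 mm high, standing on the table; origin under its centre
- vial_a: bystander: small white vial with blue cap, 12 mm across, 33 mm high, standing on the table; origin under its centre
- block: fixed aluminium loading block, 190 mm (x) by 90 mm (y) by 24 mm high; origin under its centre, below the recess. Its open flat top is the deck; it has no border, so the pellet can fall off. Two rails guide the slide: 10 mm high and wide, on the deck from x = 37 to 93 mm at y = +-33 mm
Not all that is in view belongs to the job. Of the things shaped like the block, the aluminium one is meant.

How it is judged (in metres and radians):
On the way, in this order (a step that is already met when the one before it is completed fails the run):
1. the pellet lies flat in the recess, the slide still open (horizontal distance between puck_center and recess below 0.006 m and z of puck_center in the frame of recess below -0.004 m and angle between puck_center's own z axis and vertical below 0.08 rad and value of joint slide below 0.015 m), for 0.2 s.
2. the slide is pushed fully closed (value of joint slide above 0.041 m), for 0.2 s.
At the end, for the whole second after the job is handed in: the pellet lies in the recess (within 6 mm of its centre, its centre at least 4 mm below the deck, tilted less than 0.08 rad) and the slide is closed to within 4 mm of its stop (horizontal distance between puck_center and recess below 0.006 m and z of puck_center in the frame of recess below -0.004 m and angle between puck_center's own z axis and vertical below 0.08 rad and value of joint slide above 0.041 m); the robot touches nothing.
It fails at once if the pellet is lifted (its centre more than 5 mm above where it rests on the deck) (z of puck_center in the frame of recess above 0.0095 m).
It fails at once if a bystander is shifted by more than 15 mm or knocked over (distance of any of filter_a, filter_b, vial_a from where it was at the start of the episode above 0.015 m or angle between any of filter_a, filter_b, vial_a's own z axis and vertical above 0.5 rad).
It also fails if it takes over 45 s, if anything falls off the work surface, if the arm or the gripper's body presses on something with over 40 N, if the wrist force passes 120 N, or if a joint passes its speed limit or range.

## Working session

There is one attempt and no reset: what is moved stays moved. The work goes in short steps, Python scripts to look and compute and a tool call to move; the robot and the scene stay as the last step left them, time stands still between calls to the robot, and variables do not carry over. Pictures are saved under pics/ and viewed, at most 10 in all, crops included, and the job is handed in when it is done.

Besides the shell and the picture viewer there is one more tool, called after "Call:" by a JSON object that holds its "fn" and its "kwargs". move_arm: Moves the arm, as the interface text tells. Its arguments: {"type":"object","properties":{"series":{"type":"array"}},"required":["series"]}

```bash
mkdir -p pics; ls
cat > h.py <<'E'
import numpy as np,cv2
from bench import *
def pt(ci,u,v,z):
    K=np.array(ci["intrinsics"]);R=np.array(ci["orientation"]);p=np.array(ci["position"]).ravel()
    d=np.linalg.inv(K)@np.array([u,v,1.]);d=R@np.array([d[0],-d[1],-d[2]])
    return p+d*(z-p[2])/d[2]
def cloud(ci,dep):
    K=np.array(ci["intrinsics"]);R=np.array(ci["orientation"]);p=np.array(ci["position"]).ravel()
    v,u=np.mgrid[:400,:640];x=(u-K[0,2])/K[0,0];y=(v-K[1,2])/K[1,1]
    return np.stack([x*dep,-y*dep,-dep],-1)@R.T+p
E
python3 - <<'E'
from h import *
for n in("top","side"):
    im,d=grab_frame(n);ci=camera_info(n);print(ci)
    cv2.imwrite(f"pics/{n}0.png",im[:,:,::-1]);np.savez(f"{n}0.npz",im=im,d=d)
print(pinch_z,state())
E
```

```text
pics
{'intrinsics': array([[422.2554925 ,   0.        , 318.73236243],
       [  0.        , 422.2554925 , 201.65301944],
       [  0.        ,   0.        ,   1.        ]]), 'position': array([ 314.04655691, -251.26048961, 1428.42360501]), 'orientation': array([[-1.23183545e-02,  9.82801060e-01, -1.84256167e-01],
       [-9.99924121e-01, -1.20892176e-02,  2.36694317e-03],
       [ 9.87213569e-05,  1.84271342e-01,  9.82875405e-01]])}
{'intrinsics': array([[389.50052888,   0.        , 319.34863875],
       [  0.        , 389.50052888, 195.00400464],
       [  0.        ,   0.        ,   1.        ]]), 'position': array([  70.54302717, -109.18301366,  983.00254713]), 'orientation': array([[-0.32077821,  0.8257929 , -0.46386143],
       [-0.94715276, -0.28056879,  0.1555082 ],
       [-0.00172747,  0.48923127,  0.87215238]])}
18.700000000000003 {'time_s': 0.1, 'joint_pos': array([ 9.02484355e+01,  2.05860748e+01,  6.39024824e-01, -1.83254656e-02,
       -7.01372547e+01, -1.65073629e+01]), 'joint_vel': array([-0.04179247, -0.03698789,  0.11912087,  0.10170087,  0.08813461,
        0.0869494 ]), 'tau': array([-3.04114110e-03, -5.84762871e+01,  2.94108546e+01,  6.95462778e+00,
       -3.21015999e-03,  1.05096467e-05]), 'eef_pos': array([188.88159062, 647.57379744, 230.46972858]), 'tool_rot': array([[ 9.59975767e-01, -2.80082915e-01, -2.94429478e-04],
       [-2.80083040e-01, -9.59974647e-01, -1.47266775e-03],
       [ 1.29824243e-04,  1.49619006e-03, -9.99998872e-01]]), 'ft_force': array([ 0.15815356,  1.01398913, -0.58684062]), 'wrist_torque': array([-0.03362831,  0.03702001,  0.03527352]), 'grasp_force': 0.0, 'opening': 85.50216227189159}
```

View pics/top0.png

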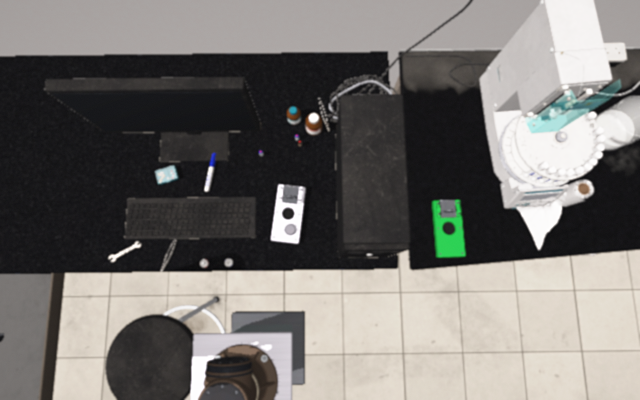

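View pics/side0.png

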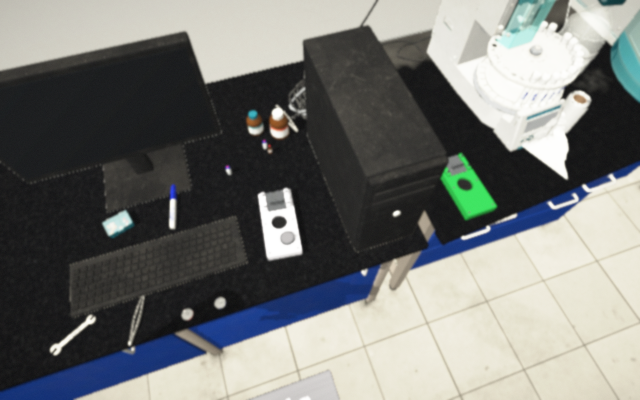

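The top view shows the aluminium block at about (288,213), with slide at the far end (290,193), recess (288,213) and pellet (291,230). The green decoy is at (449,228) and the PC tower stands just right of the block. The side view shows the block at (280,222), pellet (288,238), recess (279,222).

Run:
```python
from h import *
for n,(u0,u1,v0,v1) in dict(top=(262,322,172,252),side=(245,315,175,270)).items():
    f=np.load(n+"0.npz");im=f["im"];d=f["d"];ci=camera_info(n)
    g=im.min(2);c=cloud(ci,d)
    cv2.imwrite(f"pics/{n}c.png",cv2.resize(im[v0:v1,u0:u1,::-1],None,fx=7 if n=="top" else 6,fy=7 if n=="top" else 6,interpolation=cv2.INTER_CUBIC))
    m=np.zeros_like(g);m[v0:v1,u0:u1]=(g[v0:v1,u0:u1]>170)*255
    cs,_=cv2.findContours(m,cv2.RETR_CCOMP,cv2.CHAIN_APPROX_NONE)
    for k in cs:
        if cv2.contourArea(k)<25: continue
        P=np.array([pt(ci,u,v,24)[:2] for u,v in k[:,0]]).astype(np.float32)
        print(n,len(k),cv2.minAreaRect(P),k[:,0].mean(0))
    for q in [(288,213),(291,230),(290,193),(281,235)] if n=="top" else [(279,222),(288,238)]:
        print(q,c[q[1],q[0]],pt(ci,*q,24))
f=np.load("top0.npz");c=cloud(camera_info("top"),f["d"])
s=c[90:262,335:412].reshape(-1,3);s=s[s[:,2]>60];print("tower",s.min(0),s.max(0))
s=c[75:135,40:270].reshape(-1,3);s=s[s[:,2]>60];print("mon",s.min(0),s.max(0))
```

```text
top 190 ((539.4541625976562, -150.24978637695312), (94.68402862548828, 194.20835876464844), 82.36835479736328) [287.77894737 212.04210526]
top 37 ((483.7366943359375, -162.68032836914062), (31.32503318786621, 38.1745491027832), 74.16763305664062) [291.37837838 229.54054054]
top 36 ((539.8150634765625, -150.69699096679688), (43.557456970214844, 42.857696533203125), 44.442054748535156) [287.83333333 213.02777778]
(288, 213) [ 541.08671641 -150.09404724   15.58227546] [ 539.73400858 -150.69679805   24.        ]
(291, 230) [ 481.77351537 -160.95675488   26.67565194] [ 482.09367204 -160.7843834    24.        ]
(290, 193) [ 608.03001085 -157.5436751    25.92434901] [ 608.43338131 -157.41508761   24.        ]
(281, 235) [ 465.84070613 -127.36427942   23.16413152] [ 465.7504168  -127.43797466   24.        ]
side 223 ((537.053466796875, -149.46469116210938), (93.63362884521484, 203.43687438964844), 82.72172546386719) [278.71748879 221.82959641]
side 27 ((473.2528076171875, -160.21885681152344), (13.351583480834961, 33.09821701049805), 17.73961067199707) [289.37037037 241.18518519]
side 41 ((537.8424682617188, -147.7637481689453), (41.444053649902344, 41.64832305908203), 30.350645065307617) [278.3902439  221.75609756]
(279, 222) [ 541.15455272 -149.7822174    13.77990866] [ 536.19212965 -149.35411393   24.        ]
(288, 238) [ 480.99652337 -158.93537164   29.25923907] [ 483.2598924  -159.20972171   24.        ]
tower [ 314.04655691 -482.38742938   60.15570897] [ 864.60035121 -251.26048961 1428.42360501]
mon [ 314.04655691 -251.26048961  133.73793655] [ 824.89838554  430.31886914 1428.42360501]
```

Run:
```python
import cv2,numpy as np
a=cv2.imread("pics/topc.png");b=cv2.imread("pics/sidec.png");print(a.shape,b.shape)
h=570;o=np.zeros((h,0,3),np.uint8)
for x in(a,b):
    y=np.zeros((h,x.shape[1],3),np.uint8);y[:min(h,x.shape[0])]=x[:h];o=np.hstack([o,y])
o=o[:,:800] if o.shape[1]>800 else o
cv2.imwrite("pics/both.png",o);print(o.shape)
from h import *
f=np.load("top0.npz");d=f["d"];c=cloud(camera_info("top"),d);c[d==0]=np.nan
s=c[90:262,335:412].reshape(-1,3);s=s[(s[:,2]>60)&(s[:,2]<800)];print("tower",np.percentile(s,[1,50,99],0))
# left side lower edge, near block
print(c[180:260:20,325:350:4,1:].round(0))
# filters
for q in [(204,263),(228,262),(262,153),(297,139)]: print(q,c[q[1],q[0]].round())
```

```text
(560, 420, 3) (570, 420, 3)
(570, 800, 3)
tower [[ 387.8620655  -479.29141123   99.47450645]
 [ 578.26320342 -390.30756594  371.73327886]
 [ 798.9892342  -312.09698964  376.61789864]]
[[[-277.    2.]
  [-291.    0.]
  [-305.   -3.]
  [-312.  147.]
  [-312.  361.]
  [-322.  370.]
  [-332.  371.]]

 [[-276.    7.]
  [-290.   -3.]
  [-304.   -1.]
  [-312.  113.]
  [-312.  340.]
  [-321.  372.]
  [-331.  368.]]

 [[-275.   -2.]
  [-289.    1.]
  [-303.   -2.]
  [-312.   91.]
  [-312.  320.]
  [-320.  372.]
  [-330.  373.]]

 [[-274.    4.]
  [-288.    2.]
  [-301.   -4.]
  [-312.   60.]
  [-312.  298.]
  [-319.  369.]
  [-328.  373.]]]
(204, 263) [377. 129.  13.]
(228, 262) [379.  47.  24.]
(262, 153) [752. -60.  21.]
(297, 139) [ 806. -181.    7.]
```

View pics/both.png

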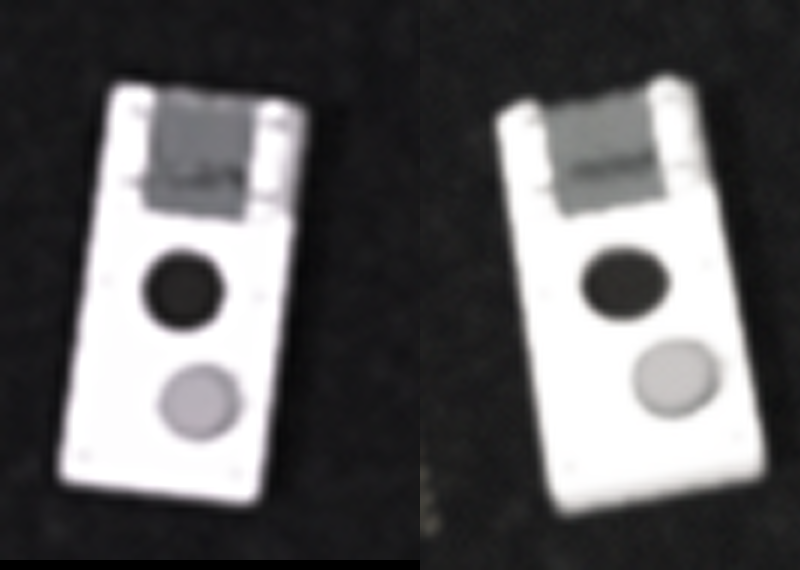

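```bash
cat >> h.py <<'E'
def blobs(im,box,thr,k=8):
    u0,u1,v0,v1=box
    g=cv2.resize(im[v0:v1,u0:u1].min(2),None,fx=k,fy=k,interpolation=cv2.INTER_CUBIC)
    cs,_=cv2.findContours((g<thr).astype(np.uint8),cv2.RETR_EXTERNAL,cv2.CHAIN_APPROX_NONE)
    return [(c[:,0]+.5)/k-.5+[u0,v0] for c in cs if cv2.contourArea(c)>900]
def onpl(ci,c,z): return np.array([pt(ci,u,v,z)[:2] for u,v in c],np.float32)
E
python3 - <<'E'
from h import *
for n,box in dict(top=(262,322,172,252),side=(245,315,175,270)).items():
    f=np.load(n+"0.npz");im=f["im"];ci=camera_info(n)
    for thr in(150,190,215):
      for b in blobs(im,box,thr):
        if len(b)<700: print(n,thr,b.mean(0).round(1),[cv2.minEnclosingCircle(onpl(ci,b,z)) for z in (24,29)])
    g=(im[box[2]:box[3],box[0]:box[1]].min(2)>170).astype(np.uint8)
    g=cv2.resize(im[box[2]:box[3],box[0]:box[1]].min(2),None,fx=8,fy=8,interpolation=cv2.INTER_CUBIC)
    c=max(cv2.findContours((g>130).astype(np.uint8),cv2.RETR_EXTERNAL,cv2.CHAIN_APPROX_NONE)[0],key=cv2.contourArea)[:,0]
    P=onpl(ci,(c+.5)/8-.5+[box[0],box[2]],24);print(cv2.minAreaRect(P))
    print("tab dark rows", [(p, pt(ci,p[0],p[1],48)) for p in ([(262+190/7,172+180/7)] if n=="top" else [(245+192/6,175+165/6)])])
E
```

```text
((539.6934204101562, -150.23870849609375), (97.30712890625, 196.9957733154297), 82.6628646850586)
tab dark rows [((289.14285714285717, 197.71428571428572), array([ 587.39353653, -156.16661433,   48.        ]))]
((537.3019409179688, -149.34213256835938), (96.22940826416016, 207.31982421875), 82.78455352783203)
tab dark rows [((277.0, 202.5), array([ 582.764777  , -159.17927099,   48.        ]))]
```

```bash
sed -i 's/cv2.RETR_EXTERNAL/cv2.RETR_LIST/' h.py
python3 - <<'E'
from h import *
for n,box in dict(top=(262,322,172,252),side=(245,315,175,270)).items():
    f=np.load(n+"0.npz");im=f["im"];ci=camera_info(n)
    for thr in(150,190,215,230):
      for b in blobs(im,box,thr):
        if len(b)<700:
          e=[cv2.fitEllipse(onpl(ci,b,z)) for z in (24,29)]
          print(n,thr,b.mean(0).round(1),[(np.round(q[0],1),np.round(q[1],1)) for q in e])
E
```

```text
top 150 [287.7 213.1] [(array([ 539.5, -149.7]), array([39.1, 39.5])), (array([ 538.7, -150.1]), array([39. , 39.4]))]
top 190 [290.4 229.1] [(array([ 485.2, -158.5]), array([35.3, 37.9])), (array([ 484.6, -158.8]), array([35.2, 37.8]))]
top 190 [287.7 213.1] [(array([ 539.6, -149.7]), array([41.3, 41.9])), (array([ 538.8, -150.1]), array([41.2, 41.7]))]
top 215 [290.3 229. ] [(array([ 485.4, -158.4]), array([38. , 41.1])), (array([ 484.8, -158.7]), array([37.8, 40.9]))]
top 215 [287.7 213.1] [(array([ 539.6, -149.6]), array([42.9, 43.6])), (array([ 538.8, -150. ]), array([42.8, 43.4]))]
top 215 [300.1 192.8] [(array([ 606.9, -191.7]), array([16.5, 47.5])), (array([ 605.9, -191.9]), array([16.5, 47.3]))]
top 230 [290.3 229. ] [(array([ 485.4, -158.4]), array([39.6, 43.2])), (array([ 484.8, -158.7]), array([39.5, 43. ]))]
top 230 [287.7 213.1] [(array([ 539.6, -149.6]), array([44.2, 44.9])), (array([ 538.8, -150. ]), array([44. , 44.8]))]
top 230 [299.9 194.3] [(array([ 604.1, -191.3]), array([14.3, 36.3])), (array([ 603.1, -191.5]), array([14.2, 36.1]))]
side 150 [278.6 221.8] [(array([ 537.2, -148.5]), array([35.8, 39.3])), (array([ 534.7, -148.3]), array([35.7, 39.1]))]
side 190 [288.3 238.5] [(array([ 484.2, -158.1]), array([32.6, 34.4])), (array([ 482. , -157.8]), array([32.4, 34.2]))]
side 190 [278.6 221.8] [(array([ 537.3, -148.5]), array([38.3, 41.5])), (array([ 534.9, -148.3]), array([38.1, 41.3]))]
side 215 [287.4 237.7] [(array([ 484.8, -158.1]), array([38. , 40.5])), (array([ 482.7, -157.8]), array([37.8, 40.2]))]
side 215 [278.6 221.8] [(array([ 537.4, -148.6]), array([40.2, 43.1])), (array([ 535. , -148.4]), array([40. , 42.9]))]
side 230 [287.4 237.5] [(array([ 485. , -158.1]), array([39.9, 42.5])), (array([ 482.9, -157.9]), array([39.7, 42.3]))]
side 230 [278.6 221.7] [(array([ 537.4, -148.6]), array([41.5, 44.4])), (array([ 535. , -148.4]), array([41.3, 44.1]))]
```

Call:
{"fn": "move_arm", "kwargs": {"series": [{"tx": 36.7,"ty": 25.5,"az": -0.45,"gripper": 0.24},{"tx": 36.7,"ty": 25.5,"az": -0.45,"gripper": 0.24},{"tx": 36.7,"ty": 25.5,"az": -0.45,"gripper": 0.24},{"tx": 36.7,"ty": 25.5,"az": -0.45,"gripper": 0.24},{"tx": 36.7,"ty": 25.5,"az": -0.45,"gripper": 0.24},{"tx": 36.7,"ty": 25.5,"az": -0.45,"gripper": 0.24},{"tx": 36.7,"ty": 25.5,"az": -0.45,"gripper": 0.24},{"tx": 36.7,"ty": 25.5,"az": -0.45,"gripper": 0.24},{"tx": 36.7,"ty": 25.5,"az": -0.45,"gripper": 0.24},{"tx": 36.7,"ty": 25.5,"az": -0.45,"gripper": 0.24}]}}

```text
invalid input at $.series[0]: expected keys tx, ty, tz, ax, ay, az, gripper
```

Call:
{"fn": "move_arm", "kwargs": {"series": [{"tx": 36.7,"ty": 25.5,"tz": 0,"ax": 0,"ay": 0,"az": -0.45,"gripper": 0.24},{"tx": 36.7,"ty": 25.5,"tz": 0,"ax": 0,"ay": 0,"az": -0.45,"gripper": 0.24},{"tx": 36.7,"ty": 25.5,"tz": 0,"ax": 0,"ay": 0,"az": -0.45,"gripper": 0.24},{"tx": 36.7,"ty": 25.5,"tz": 0,"ax": 0,"ay": 0,"az": -0.45,"gripper": 0.24},{"tx": 36.7,"ty": 25.5,"tz": 0,"ax": 0,"ay": 0,"az": -0.45,"gripper": 0.24},{"tx": 36.7,"ty": 25.5,"tz": 0,"ax": 0,"ay": 0,"az": -0.45,"gripper": 0.24},{"tx": 36.7,"ty": 25.5,"tz": 0,"ax": 0,"ay": 0,"az": -0.45,"gripper": 0.24},{"tx": 36.7,"ty": 25.5,"tz": 0,"ax": 0,"ay": 0,"az": -0.45,"gripper": 0.24},{"tx": 36.7,"ty": 25.5,"tz": 0,"ax": 0,"ay": 0,"az": -0.45,"gripper": 0.24},{"tx": 36.7,"ty": 25.5,"tz": 0,"ax": 0,"ay": 0,"az": -0.45,"gripper": 0.24}]}}

```text
time_s: 0.93
eef_pos: [451.6, 322.0, 231.2]
tool_rot: [[0.986, 0.166, -0.0], [0.166, -0.986, -0.0], [-0.0, -0.0, -1.0]]
ft_force: [0.7, 1.8, -0.6]
opening: 20.3
grasp_force: 0.0
```

Call:
{"fn": "move_arm", "kwargs": {"series": [{"tx": -9.8,"ty": 47.9,"tz": 0,"ax": 0,"ay": 0,"az": 0,"gripper": 0.24},{"tx": -9.8,"ty": 47.9,"tz": 0,"ax": 0,"ay": 0,"az": 0,"gripper": 0.24},{"tx": -9.8,"ty": 47.9,"tz": 0,"ax": 0,"ay": 0,"az": 0,"gripper": 0.24},{"tx": -9.8,"ty": 47.9,"tz": 0,"ax": 0,"ay": 0,"az": 0,"gripper": 0.24},{"tx": -9.8,"ty": 47.9,"tz": 0,"ax": 0,"ay": 0,"az": 0,"gripper": 0.24},{"tx": -9.8,"ty": 47.9,"tz": 0,"ax": 0,"ay": 0,"az": 0,"gripper": 0.24},{"tx": -9.8,"ty": 47.9,"tz": 0,"ax": 0,"ay": 0,"az": 0,"gripper": 0.24},{"tx": -9.8,"ty": 47.9,"tz": 0,"ax": 0,"ay": 0,"az": 0,"gripper": 0.24},{"tx": -9.8,"ty": 47.9,"tz": 0,"ax": 0,"ay": 0,"az": 0,"gripper": 0.24},{"tx": -9.8,"ty": 47.9,"tz": 0,"ax": 0,"ay": 0,"az": 0,"gripper": 0.24}]}}

```text
time_s: 1.77
eef_pos: [435.3, -94.3, 231.5]
tool_rot: [[0.986, 0.166, 0.001], [0.166, -0.986, 0.0], [0.001, -0.0, -1.0]]
ft_force: [0.9, 0.3, 0.5]
opening: 20.6
grasp_force: 0.0
```

Call:
{"fn": "move_arm", "kwargs": {"series": [{"tx": -1.0,"ty": 6.0,"tz": 0,"ax": 0,"ay": 0,"az": 0,"gripper": 0.24},{"tx": -1.0,"ty": 6.0,"tz": 4,"ax": 0,"ay": 0,"az": 0,"gripper": 0.24},{"tx": -1.0,"ty": 6.0,"tz": 8,"ax": 0,"ay": 0,"az": 0,"gripper": 0.24},{"tx": -1.0,"ty": 6.0,"tz": 12,"ax": 0,"ay": 0,"az": 0,"gripper": 0.24},{"tx": -1.0,"ty": 6.0,"tz": 15,"ax": 0,"ay": 0,"az": 0,"gripper": 0.24},{"tx": -1.0,"ty": 6.0,"tz": 15,"ax": 0,"ay": 0,"az": 0,"gripper": 0.24},{"tx": -1.0,"ty": 6.0,"tz": 15,"ax": 0,"ay": 0,"az": 0,"gripper": 0.24},{"tx": -1.0,"ty": 6.0,"tz": 15,"ax": 0,"ay": 0,"az": 0,"gripper": 0.24}]}}

```text
time_s: 2.43
eef_pos: [437.4, -153.3, 82.8]
tool_rot: [[0.986, 0.166, 0.001], [0.166, -0.986, -0.0], [0.001, 0.001, -1.0]]
ft_force: [0.1, -0.2, 0.5]
opening: 20.2
grasp_force: 0.0
```

Run:
```python
from h import *
o=[]
for n,(u0,u1,v0,v1) in dict(top=(250,330,165,265),side=(225,325,170,290)).items():
    im,d=grab_frame(n);np.savez(f"{n}1.npz",im=im,d=d);k=5 if n=="top" else 4
    x=cv2.resize(im[v0:v1,u0:u1,::-1],None,fx=k,fy=k,interpolation=cv2.INTER_CUBIC)
    o.append(cv2.copyMakeBorder(x,0,500-x.shape[0],0,0,cv2.BORDER_CONSTANT))
cv2.imwrite("pics/b1.png",np.hstack(o));print(state()["eef_pos"])
```

```text
[ 437.91025577 -153.11494119   83.46260074]
```

View pics/b1.png

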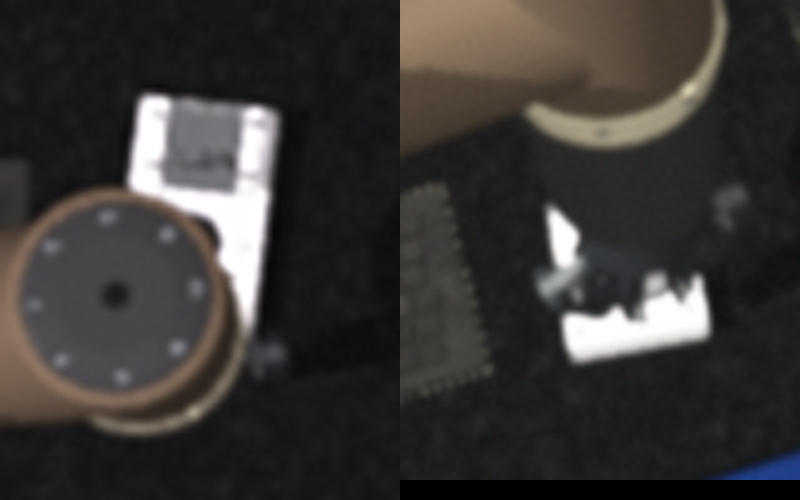

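The arm hides the deck from both cameras, so I go on with the measured positions.

Call:
{"fn": "move_arm", "kwargs": {"series": [{"tx": -0.54,"ty": 1.26,"tz": 0,"ax": 0,"ay": 0,"az": 0,"gripper": 0.24},{"tx": -0.54,"ty": 1.26,"tz": 2,"ax": 0,"ay": 0,"az": 0,"gripper": 0.24},{"tx": -0.54,"ty": 1.26,"tz": 4,"ax": 0,"ay": 0,"az": 0,"gripper": 0.24},{"tx": -0.54,"ty": 1.26,"tz": 5,"ax": 0,"ay": 0,"az": 0,"gripper": 0.24},{"tx": -0.54,"ty": 1.26,"tz": 5.5,"ax": 0,"ay": 0,"az": 0,"gripper": 0.24},{"tx": -0.54,"ty": 1.26,"tz": 5.5,"ax": 0,"ay": 0,"az": 0,"gripper": 0.24},{"tx": -0.54,"ty": 1.26,"tz": 5.5,"ax": 0,"ay": 0,"az": 0,"gripper": 0.24}]}}

```text
time_s: 3.12
eef_pos: [433.9, -166.5, 27.5]
tool_rot: [[0.986, 0.166, 0.002], [0.166, -0.986, -0.0], [0.002, 0.0, -1.0]]
ft_force: [-0.9, 0.2, 0.3]
opening: 20.6
grasp_force: 0.0
```

Run:
```python
from h import *
s=[]
for i in range(4):
    im,d=grab_frame("side"); st=state(); s.append(st["eef_pos"])
cv2.imwrite("pics/s2.png",cv2.resize(im[150:300,200:350,::-1],None,fx=4,fy=4,interpolation=cv2.INTER_CUBIC))
print(np.mean(s,0),st["ft_force"],st["opening"])
```

```text
[ 433.87504505 -166.54490657   27.44125055] [ 0.34600124 -0.63913989  0.33463047] 20.27549882894218
```

View pics/s2.png

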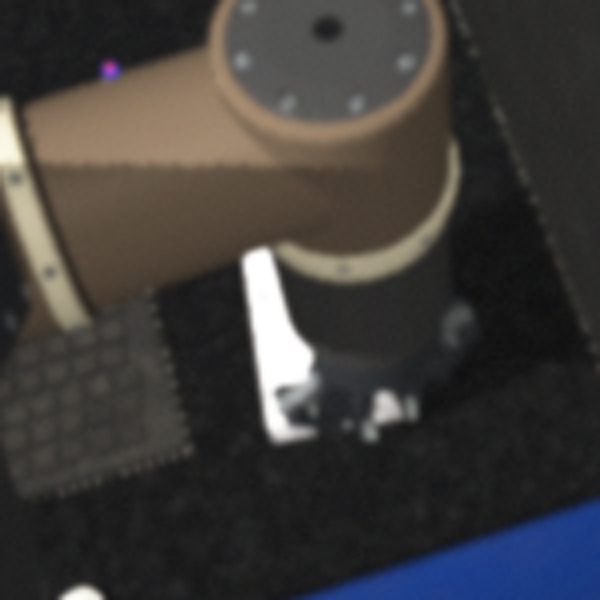

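Call:
{"fn": "move_arm", "kwargs": {"series": [{"tx": 1.0,"ty": 0,"tz": 0,"ax": 0,"ay": 0,"az": 0,"gripper": 0.24},{"tx": 1.8,"ty": 0,"tz": 0,"ax": 0,"ay": 0,"az": 0,"gripper": 0.24},{"tx": 2.4,"ty": 0,"tz": 0,"ax": 0,"ay": 0,"az": 0,"gripper": 0.24},{"tx": 3.0,"ty": 0,"tz": 0,"ax": 0,"ay": 0,"az": 0,"gripper": 0.24},{"tx": 3.6,"ty": 0,"tz": 0,"ax": 0,"ay": 0,"az": 0,"gripper": 0.24},{"tx": 4.2,"ty": 0,"tz": 0,"ax": 0,"ay": 0,"az": 0,"gripper": 0.24},{"tx": 4.8,"ty": 0,"tz": 0,"ax": 0,"ay": 0,"az": 0,"gripper": 0.24},{"tx": 5.4,"ty": 0,"tz": 0,"ax": 0,"ay": 0,"az": 0,"gripper": 0.24},{"tx": 6.0,"ty": 0,"tz": 0,"ax": 0,"ay": 0,"az": 0,"gripper": 0.24},{"tx": 6.0,"ty": 0,"tz": 0,"ax": 0,"ay": 0,"az": 0,"gripper": 0.24}]}}

```text
time_s: 4.15
eef_pos: [493.7, -156.5, 26.3]
tool_rot: [[0.986, 0.166, 0.001], [0.166, -0.986, -0.0], [0.001, 0.0, -1.0]]
ft_force: [0.6, -0.3, 0.4]
opening: 20.4
grasp_force: 0.0
```

Call:
{"fn": "move_arm", "kwargs": {"series": [{"tx": -1.0,"ty": 0,"tz": 0,"ax": 0,"ay": 0,"az": 0,"gripper": 0.24},{"tx": -3.0,"ty": 0,"tz": -3,"ax": 0,"ay": 0,"az": 0,"gripper": 0.24},{"tx": -3,"ty": -3,"tz": -6,"ax": 0,"ay": 0,"az": 0,"gripper": 0.24},{"tx": -3,"ty": -7,"tz": -6,"ax": 0,"ay": 0,"az": 0,"gripper": 0.24},{"tx": -3,"ty": -11,"tz": -6,"ax": 0,"ay": 0,"az": 0,"gripper": 0.24},{"tx": -3,"ty": -15,"tz": -6,"ax": 0,"ay": 0,"az": 0,"gripper": 0.24},{"tx": -3,"ty": -18,"tz": -6,"ax": 0,"ay": 0,"az": 0,"gripper": 0.24},{"tx": -3,"ty": -18,"tz": -6,"ax": 0,"ay": 0,"az": 0,"gripper": 0.24}]}}

```text
time_s: 4.82
eef_pos: [432.0, 19.3, 86.8]
tool_rot: [[0.986, 0.169, 0.002], [0.169, -0.986, 0.001], [0.002, -0.001, -1.0]]
ft_force: [0.1, -0.3, 0.2]
opening: 20.4
grasp_force: 0.0
```

```bash
cat > look.py <<'E'
from h import *
import sys
t=sys.argv[1];o=[]
for n,(u0,u1,v0,v1) in dict(top=(262,322,172,252),side=(245,315,175,270)).items():
    im,d=grab_frame(n);ci=camera_info(n);k=6
    x=cv2.resize(im[v0:v1,u0:u1,::-1],None,fx=k,fy=k,interpolation=cv2.INTER_CUBIC)
    o.append(cv2.copyMakeBorder(x,0,570-x.shape[0],0,0,cv2.BORDER_CONSTANT))
    for thr in(110,190,215):
      for b in blobs(im,(u0,u1,v0,v1),thr):
        if 60<len(b)<900:
          q=cv2.fitEllipse(onpl(ci,b,24));print(n,thr,b.mean(0).round(1),np.round(q[0],1),np.round(q[1],1))
cv2.imwrite(f"pics/{t}.png",np.hstack(o));print(state()["eef_pos"],state()["time_s"])
E
python3 look.py l1
```

```text
top 110 [289.2 220.7] [ 513.2 -154.7] [14.3 32.7]
top 110 [287.9 211.5] [ 544.4 -149.9] [26.9 38.7]
top 110 [288.8 196. ] [ 598.8 -154.6] [29.  48.2]
top 190 [288.2 216.1] [ 529.4 -151.7] [44.1 65. ]
top 215 [300.1 192.6] [ 607.  -191.7] [16.  46.6]
side 110 [282.8 229.6] [ 512.9 -153. ] [15.8 26.5]
side 110 [277.1 219.5] [ 542.9 -146.2] [22.2 32.4]
side 110 [276.8 202.3] [ 596.5 -161. ] [11.6 44.3]
side 190 [279.5 223.5] [ 531.4 -149.6] [10.7 22.8]
side 190 [280.1 224.6] [ 528.4 -150.5] [42.2 60.2]
[432.05887049  16.7399066   86.46295301] 4.9167
```

View pics/l1.png

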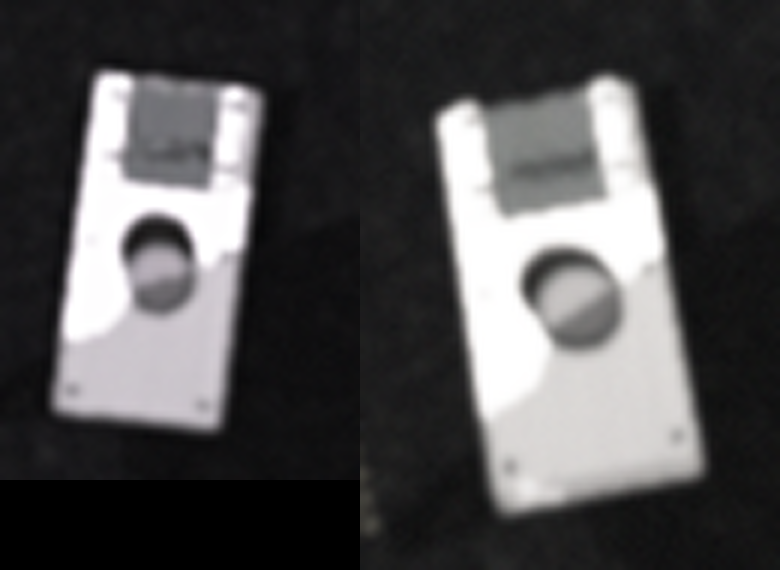

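Pellet is partly over the recess (top crop: recess centre (158,255), pellet (160,278)), about 13 mm short and well aligned; slide still open. I go back and finish the push.

Call:
{"fn": "move_arm", "kwargs": {"series": [{"tx": 0,"ty": 4,"tz": 0,"ax": 0,"ay": 0,"az": 0,"gripper": 0.24},{"tx": 0,"ty": 8,"tz": 0,"ax": 0,"ay": 0,"az": 0,"gripper": 0.24},{"tx": 0,"ty": 12,"tz": 0,"ax": 0,"ay": 0,"az": 0,"gripper": 0.24},{"tx": 0,"ty": 16,"tz": 0,"ax": 0,"ay": 0,"az": 0,"gripper": 0.24},{"tx": 0,"ty": 18,"tz": 0,"ax": 0,"ay": 0,"az": 0,"gripper": 0.24},{"tx": 0,"ty": 18,"tz": 3,"ax": 0,"ay": 0,"az": 0,"gripper": 0.24},{"tx": 0,"ty": 18,"tz": 5,"ax": 0,"ay": 0,"az": 0,"gripper": 0.24},{"tx": 0,"ty": 18,"tz": 5.9,"ax": 0,"ay": 0,"az": 0,"gripper": 0.24},{"tx": 0,"ty": 18,"tz": 5.9,"ax": 0,"ay": 0,"az": 0,"gripper": 0.24},{"tx": 1.5,"ty": 18,"tz": 5.9,"ax": 0,"ay": 0,"az": 0,"gripper": 0.24}]}}

```text
time_s: 5.75
eef_pos: [474.2, -160.1, 26.9]
tool_rot: [[0.987, 0.164, -0.004], [0.164, -0.987, 0.0], [-0.003, -0.001, -1.0]]
ft_force: [-0.9, 0.9, 0.7]
opening: 20.6
grasp_force: 0.0
```

Call:
{"fn": "move_arm", "kwargs": {"series": [{"tx": 0.7,"ty": 0,"tz": 0,"ax": 0,"ay": 0,"az": 0,"gripper": 0.24},{"tx": 1.2,"ty": 0,"tz": 0,"ax": 0,"ay": 0,"az": 0,"gripper": 0.24},{"tx": 1.7,"ty": 0,"tz": 0,"ax": 0,"ay": 0,"az": 0,"gripper": 0.24},{"tx": 2.2,"ty": 0,"tz": 0,"ax": 0,"ay": 0,"az": 0,"gripper": 0.24},{"tx": 2.6,"ty": 0,"tz": 0,"ax": 0,"ay": 0,"az": 0,"gripper": 0.24},{"tx": 3.0,"ty": 0,"tz": 0,"ax": 0,"ay": 0,"az": 0,"gripper": 0.24},{"tx": 3.3,"ty": 0,"tz": 0,"ax": 0,"ay": 0,"az": 0,"gripper": 0.24},{"tx": 3.5,"ty": 0,"tz": 0,"ax": 0,"ay": 0,"az": 0,"gripper": 0.24},{"tx": 3.5,"ty": 0,"tz": 0,"ax": 0,"ay": 0,"az": 0,"gripper": 0.24}]}}

```text
time_s: 6.5
eef_pos: [512.4, -153.3, 27.3]
tool_rot: [[0.986, 0.166, 0.0], [0.166, -0.986, -0.0], [0.0, 0.0, -1.0]]
ft_force: [-0.5, 0.8, 0.3]
opening: 20.7
grasp_force: 0.0
```

Call:
{"fn": "move_arm", "kwargs": {"series": [{"tx": -1.0,"ty": 0,"tz": 0,"ax": 0,"ay": 0,"az": 0,"gripper": 0.24},{"tx": -3.0,"ty": 0,"tz": -3,"ax": 0,"ay": 0,"az": 0,"gripper": 0.24},{"tx": -3,"ty": -3,"tz": -6,"ax": 0,"ay": 0,"az": 0,"gripper": 0.24},{"tx": -3,"ty": -7,"tz": -6,"ax": 0,"ay": 0,"az": 0,"gripper": 0.24},{"tx": -3,"ty": -11,"tz": -6,"ax": 0,"ay": 0,"az": 0,"gripper": 0.24},{"tx": -3,"ty": -15,"tz": -6,"ax": 0,"ay": 0,"az": 0,"gripper": 0.24},{"tx": -3,"ty": -18,"tz": -6,"ax": 0,"ay": 0,"az": 0,"gripper": 0.24},{"tx": -3,"ty": -18,"tz": -6,"ax": 0,"ay": 0,"az": 0,"gripper": 0.24}]}}

```text
time_s: 7.17
eef_pos: [451.5, 22.6, 87.8]
tool_rot: [[0.986, 0.169, 0.001], [0.169, -0.986, 0.001], [0.002, -0.001, -1.0]]
ft_force: [1.0, 0.4, -0.3]
opening: 20.3
grasp_force: 0.0
```

```bash
python3 look.py l2
```

```text
top 110 [289.1 212.9] [ 538.2 -152. ] [34.8 37.6]
top 110 [288.8 195.9] [ 598.9 -154.7] [28.8 47.9]
top 190 [288.1 214. ] [ 536.8 -151.4] [47.  47.3]
top 215 [272.5 236.1] [462.9 -99.4] [11.2 24.4]
top 215 [300.1 192.6] [ 606.9 -191.7] [16.  46.6]
side 110 [284.1 222.7] [ 530.3 -162.3] [ 9.7 23.2]
side 110 [276.8 202.3] [ 596.5 -161.3] [11.3 43.9]
side 190 [279.3 222.4] [ 534.8 -149.8] [41.4 45.3]
side 215 [269.2 252.3] [ 460.2 -101.3] [16.1 37. ]
side 215 [291.5 230.1] [ 504.9 -174.8] [27.2 52.9]
[451.66697647  19.94471676  87.44593742] 7.2667
```

View pics/l2.png

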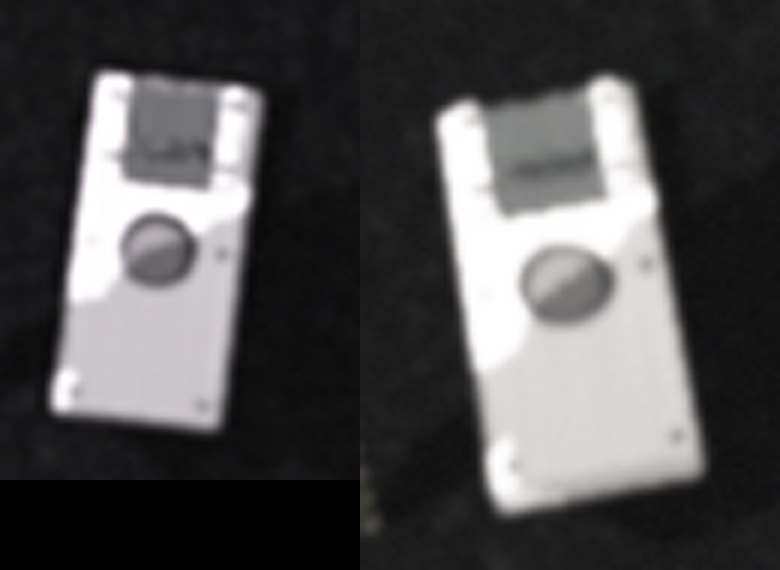

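Both views show one round 47 mm blob centred at the recess (top crop (158,250)), so the pellet appears to have dropped. I check its flatness with depth.

Run:
```python
from h import *
for n,r in (("top",(538.8,-150)),("side",(537,-149))):
    ci=camera_info(n);ds=np.stack([grab_frame(n)[1] for _ in range(6)])
    c=cloud(ci,np.median(ds,0));X=c.reshape(-1,3)
    q=np.hypot(X[:,0]-r[0],X[:,1]-r[1])
    def fit(m):
        A=np.c_[X[m,0]-r[0],X[m,1]-r[1],np.ones(m.sum())];return np.linalg.lstsq(A,X[m,2],rcond=None)[0].round(3),m.sum()
    print(n,fit(q<15),fit((q>27)&(q<42)&(X[:,0]<r[0]+15)))
    a=np.deg2rad(-7.4);ex=np.array([np.cos(a),np.sin(a)]);ey=np.array([-ex[1],ex[0]])
    b=(X[:,:2]-r)@np.c_[ex,ey];m=(abs(b[:,1])<16)&(b[:,0]>25)&(b[:,0]<110)
    o=np.argsort(b[m,0]);print(np.c_[b[m][o],X[m,2][o]][X[m,2][o]>34].round(0).tolist())
```

```text
top (array([ 0.035,  0.043, 23.465]), np.int64(61)) (array([1.3000e-02, 8.0000e-03, 2.4618e+01]), np.int64(187))
[[52.0, 12.0, 38.0], [52.0, -6.0, 47.0], [52.0, -2.0, 45.0], [52.0, 5.0, 40.0], [52.0, -12.0, 50.0], [53.0, -9.0, 48.0], [53.0, 2.0, 42.0], [53.0, 9.0, 35.0], [53.0, 15.0, 48.0], [53.0, -16.0, 48.0], [53.0, 11.0, 49.0], [54.0, 8.0, 49.0], [54.0, 5.0, 49.0], [54.0, 1.0, 50.0], [55.0, -2.0, 48.0], [56.0, -9.0, 49.0], [56.0, -5.0, 46.0], [56.0, -12.0, 48.0]]
side (array([ 7.0000e-03, -1.5000e-02,  2.1687e+01]), np.int64(88)) (array([-4.0000e-03,  1.0000e-03,  2.2515e+01]), np.int64(267))
[[52.0, -1.0, 37.0], [52.0, 12.0, 42.0], [52.0, 10.0, 41.0], [52.0, 10.0, 35.0], [52.0, 6.0, 46.0], [52.0, -8.0, 46.0], [52.0, -2.0, 43.0], [52.0, 1.0, 43.0], [52.0, 13.0, 36.0], [52.0, 4.0, 39.0], [52.0, -7.0, 40.0], [52.0, 7.0, 40.0], [52.0, -15.0, 37.0], [52.0, -10.0, 45.0], [52.0, 2.0, 37.0], [52.0, -4.0, 41.0], [52.0, -5.0, 46.0], [52.0, 9.0, 46.0], [52.0, -2.0, 47.0], [52.0, -13.0, 43.0], [52.0, -10.0, 38.0], [52.0, -12.0, 37.0], [52.0, 12.0, 46.0], [53.0, 16.0, 36.0], [53.0, -4.0, 34.0], [53.0, 14.0, 47.0], [53.0, -16.0, 41.0], [53.0, 4.0, 42.0], [53.0, 3.0, 48.0], [53.0, 15.0, 41.0], [53.0, -11.0, 48.0], [54.0, -13.0, 47.0], [54.0, 1.0, 46.0], [54.0, 9.0, 48.0], [54.0, 6.0, 47.0], [54.0, -8.0, 48.0], [55.0, -3.0, 48.0], [56.0, -5.0, 45.0], [56.0, 11.0, 46.0]]
```

Pellet top is about 1 mm below the deck and flat, and the tab is centred at about block x = 54 mm. Next: shut the fingers, turn to the block axis and go behind the tab.

Call:
{"fn": "move_arm", "kwargs": {"series": [{"tx": 13.6,"ty": 20.5,"tz": -1,"ax": 0,"ay": 0,"az": 0.295,"gripper": 0},{"tx": 13.6,"ty": 20.5,"tz": -1,"ax": 0,"ay": 0,"az": 0.295,"gripper": 0},{"tx": 13.6,"ty": 20.5,"tz": -1,"ax": 0,"ay": 0,"az": 0.295,"gripper": 0},{"tx": 13.6,"ty": 20.5,"tz": -1,"ax": 0,"ay": 0,"az": 0.295,"gripper": 0},{"tx": 13.6,"ty": 20.5,"tz": -1,"ax": 0,"ay": 0,"az": 0.295,"gripper": 0},{"tx": 13.6,"ty": 20.5,"tz": -1,"ax": 0,"ay": 0,"az": 0.295,"gripper": 0},{"tx": 13.6,"ty": 20.5,"tz": -1,"ax": 0,"ay": 0,"az": 0.295,"gripper": 0},{"tx": 13.6,"ty": 20.5,"tz": -1,"ax": 0,"ay": 0,"az": 0.295,"gripper": 0},{"tx": 13.6,"ty": 20.5,"tz": -1,"ax": 0,"ay": 0,"az": 0.295,"gripper": 0},{"tx": 13.6,"ty": 20.5,"tz": -1,"ax": 0,"ay": 0,"az": 0.295,"gripper": 0}]}}

```text
time_s: 8.7
eef_pos: [619.7, -160.0, 97.1]
tool_rot: [[0.992, -0.128, -0.001], [-0.128, -0.992, 0.0], [-0.001, -0.0, -1.0]]
ft_force: [-0.5, 0.4, 1.2]
opening: -0.0
grasp_force: 0.0
```

Call:
{"fn": "move_arm", "kwargs": {"series": [{"tx": 0,"ty": 0,"tz": 3,"ax": 0,"ay": 0,"az": 0,"gripper": 0},{"tx": 0,"ty": 0,"tz": 5,"ax": 0,"ay": 0,"az": 0,"gripper": 0},{"tx": 0,"ty": 0,"tz": 6,"ax": 0,"ay": 0,"az": 0,"gripper": 0},{"tx": 0,"ty": 0,"tz": 6.2,"ax": 0,"ay": 0,"az": 0,"gripper": 0},{"tx": 0,"ty": 0,"tz": 6.2,"ax": 0,"ay": 0,"az": 0,"gripper": 0},{"tx": 0,"ty": 0,"tz": 6.2,"ax": 0,"ay": 0,"az": 0,"gripper": 0}]}}

```text
time_s: 9.2
eef_pos: [621.3, -160.2, 36.6]
tool_rot: [[0.992, -0.127, 0.001], [-0.127, -0.992, -0.0], [0.002, 0.0, -1.0]]
ft_force: [-0.2, 0.1, 0.5]
opening: 0.3
grasp_force: 0.0
```

Call:
{"fn": "move_arm", "kwargs": {"series": [{"tx": -0.7,"ty": 0,"tz": 0,"ax": 0,"ay": 0,"az": 0,"gripper": 0},{"tx": -1.4,"ty": 0,"tz": 0,"ax": 0,"ay": 0,"az": 0,"gripper": 0},{"tx": -2.0,"ty": 0,"tz": 0,"ax": 0,"ay": 0,"az": 0,"gripper": 0},{"tx": -2.6,"ty": 0,"tz": 0,"ax": 0,"ay": 0,"az": 0,"gripper": 0},{"tx": -3.2,"ty": 0,"tz": 0,"ax": 0,"ay": 0,"az": 0,"gripper": 0},{"tx": -3.8,"ty": 0,"tz": 0,"ax": 0,"ay": 0,"az": 0,"gripper": 0},{"tx": -4.3,"ty": 0,"tz": 0,"ax": 0,"ay": 0,"az": 0,"gripper": 0},{"tx": -4.7,"ty": 0,"tz": 0,"ax": 0,"ay": 0,"az": 0,"gripper": 0},{"tx": -5.0,"ty": 0,"tz": 0,"ax": 0,"ay": 0,"az": 0,"gripper": 0},{"tx": -5.0,"ty": 0,"tz": 0,"ax": 0,"ay": 0,"az": 0,"gripper": 0}]}}

```text
time_s: 10.03
eef_pos: [570.1, -154.0, 35.2]
tool_rot: [[0.992, -0.129, -0.001], [-0.129, -0.992, 0.0], [-0.001, -0.0, -1.0]]
ft_force: [1.2, 0.1, -0.9]
opening: 0.2
grasp_force: 0.0
```

Call:
{"fn": "move_arm", "kwargs": {"series": [{"tx": -0.2,"ty": 0,"tz": 0,"ax": 0,"ay": 0,"az": 0,"gripper": 0},{"tx": -0.4,"ty": 0,"tz": 0,"ax": 0,"ay": 0,"az": 0,"gripper": 0},{"tx": -0.6,"ty": 0,"tz": 0,"ax": 0,"ay": 0,"az": 0,"gripper": 0},{"tx": -0.6,"ty": 0,"tz": 0,"ax": 0,"ay": 0,"az": 0,"gripper": 0}]}}

```text
time_s: 10.37
eef_pos: [564.5, -153.3, 35.2]
tool_rot: [[0.992, -0.129, -0.001], [-0.129, -0.992, 0.0], [-0.001, 0.0, -1.0]]
ft_force: [-0.3, -0.7, -0.3]
opening: -0.4
grasp_force: 0.1
```

Call:
{"fn": "move_arm", "kwargs": {"series": [{"tx": -0.1,"ty": 0,"tz": 0,"ax": 0,"ay": 0,"az": 0,"gripper": 0},{"tx": -0.2,"ty": 0,"tz": 0,"ax": 0,"ay": 0,"az": 0,"gripper": 0},{"tx": -0.2,"ty": 0,"tz": 0,"ax": 0,"ay": 0,"az": 0,"gripper": 0}]}}

```text
time_s: 10.62
eef_pos: [562.7, -153.1, 35.2]
tool_rot: [[0.992, -0.129, -0.0], [-0.129, -0.992, 0.0], [-0.0, 0.0, -1.0]]
ft_force: [0.1, -0.6, -0.6]
opening: -0.0
grasp_force: 0.2
```

Call:
{"fn": "move_arm", "kwargs": {"series": [{"tx": -0.1,"ty": 0,"tz": 0,"ax": 0,"ay": 0,"az": 0,"gripper": 0},{"tx": -0.2,"ty": 0,"tz": 0,"ax": 0,"ay": 0,"az": 0,"gripper": 0},{"tx": -0.3,"ty": 0,"tz": 0,"ax": 0,"ay": 0,"az": 0,"gripper": 0},{"tx": -0.3,"ty": 0,"tz": 0,"ax": 0,"ay": 0,"az": 0,"gripper": 0}]}}

```text
time_s: 10.95
eef_pos: [562.4, -152.8, 35.7]
tool_rot: [[0.992, -0.128, 0.004], [-0.128, -0.992, -0.0], [0.004, -0.0, -1.0]]
ft_force: [7.7, -3.0, -6.6]
opening: 0.1
grasp_force: 4.0
```

Call:
{"fn": "move_arm", "kwargs": {"series": [{"tx": -0.1,"ty": 0,"tz": 0,"ax": 0,"ay": 0,"az": 0,"gripper": 0},{"tx": -0.2,"ty": 0,"tz": 0,"ax": 0,"ay": 0,"az": 0,"gripper": 0},{"tx": -0.2,"ty": 0,"tz": 0,"ax": 0,"ay": 0,"az": 0,"gripper": 0}]}}

```text
time_s: 11.2
eef_pos: [562.4, -152.6, 36.0]
tool_rot: [[0.992, -0.127, 0.008], [-0.127, -0.992, -0.001], [0.008, -0.0, -1.0]]
ft_force: [13.2, -4.1, -9.6]
opening: -0.0
grasp_force: 6.4
```

The slide is at its stop: the TCP no longer advances and the force rises to 13 N. I back off, move away and check.

Call:
{"fn": "move_arm", "kwargs": {"series": [{"tx": 0.5,"ty": 0,"tz": 0,"ax": 0,"ay": 0,"az": 0,"gripper": 0},{"tx": 1.5,"ty": 0,"tz": 0,"ax": 0,"ay": 0,"az": 0,"gripper": 0},{"tx": 2,"ty": 0,"tz": -2,"ax": 0,"ay": 0,"az": 0,"gripper": 0},{"tx": 2,"ty": 0,"tz": -6,"ax": 0,"ay": 0,"az": 0,"gripper": 0},{"tx": 0,"ty": -3,"tz": -8,"ax": 0,"ay": 0,"az": 0,"gripper": 0},{"tx": -3,"ty": -6,"tz": -8,"ax": 0,"ay": 0,"az": 0,"gripper": 0},{"tx": -6,"ty": -9,"tz": -8,"ax": 0,"ay": 0,"az": 0,"gripper": 0},{"tx": -9,"ty": -12,"tz": -8,"ax": 0,"ay": 0,"az": 0,"gripper": 0},{"tx": -12,"ty": -15,"tz": -8,"ax": 0,"ay": 0,"az": 0,"gripper": 0},{"tx": -12,"ty": -19,"tz": -8,"ax": 0,"ay": 0,"az": 0,"gripper": 0}]}}

```text
time_s: 12.03
eef_pos: [457.9, 50.1, 115.1]
tool_rot: [[0.991, -0.131, -0.003], [-0.131, -0.991, -0.0], [-0.003, 0.001, -1.0]]
ft_force: [1.0, -1.2, -0.9]
opening: -0.1
grasp_force: 0.0
```

```bash
python3 look.py l3
python3 - <<'E'
from h import *
a=np.deg2rad(-7.4);R=np.c_[[np.cos(a),np.sin(a)],[-np.sin(a),np.cos(a)]]
for n,r in (("top",(538.8,-150)),("side",(537,-149))):
    ds=np.stack([grab_frame(n)[1] for _ in range(3)]);X=cloud(camera_info(n),np.median(ds,0)).reshape(-1,3)
    b=(X[:,:2]-r)@R;m=(abs(b[:,1])<17)&(abs(b[:,0])<110)&(X[:,2]>36)&(X[:,2]<60);print(n,m.sum(),b[m,0].min(),np.median(b[m,0]),b[m,0].max())
E
```

```text
top 110 [289.1 211.1] [ 544.6 -153.3] [42.9 57.1]
top 215 [273.  235.1] [ 466.7 -101.3] [15.4 34.6]
side 110 [279.5 218.2] [ 548.  -153.8] [44.4 60.2]
side 190 [277.9 215.8] [ 554.4 -152.3] [59.2 82.6]
side 215 [268.3 249.1] [ 470.4 -101.6] [13.9 53.7]
side 215 [291.7 231.3] [ 502.4 -174.9] [25.7 52. ]
side 215 [290.5 212.1] [ 555.5 -187.5] [10.2 29.4]
[463.70037516  55.19801977 116.32172598] 12.1333
top 18 9.45288204826756 10.463892663521955 12.828233808480542
side 37 8.961215483993497 9.891240591192084 13.403593457775731
```

View pics/l3.png

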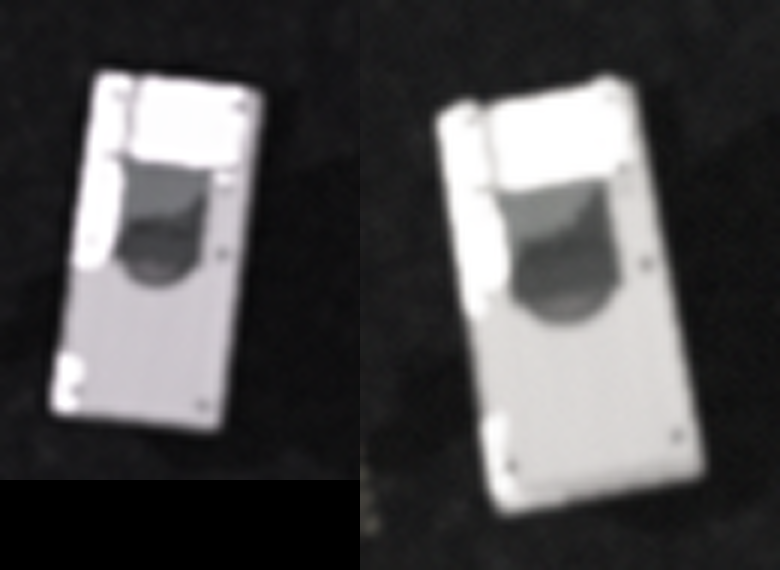

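The plate covers the recess, with the pellet flat under its edge. The tab has moved from about 54 to 10.5 mm, which is consistent with the slide being on its stop. Handing in.

```bash
python3 -c "
from bench import *
for _ in range(4): grab_frame('top')
print(state()['joint_vel'].round(2)); print(hand_in())"
```

```text
[ 0.29 -0.08  0.03  0.01  0.05 -0.01]
the job is handed in; nothing more can be done
None
```

The pellet lies flat in the recess and the slide is closed against its stop by my measurements; the job is handed in, but `hand_in()` returned no verdict, and I did not re-check the filters and vial, though no move went near them.

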